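# Wet a prep applicator at the press dispenser

### The arm

A 7-joint arm with a two-finger parallel gripper is mounted at the origin on the work surface. World frame = base frame: x ahead of the robot, y to its left, z up, the work surface at z = 0. Lengths are in m, angles in rad, forces in N, time in s.
With the tool pointing down it reaches from about 0.35 to 0.9 m from the base axis. Payload 8.1 kg.
Tool frame: the origin (TCP) lies at the very end of the fingers, on their centre line; the grasp point (between the pads) lies 19 mm behind it (arm.tcp_to_grasp is the z of the grasp point in the tool frame, in m); z points along the fingers, y is the line along which they close (so a half turn about z gives the same grasp; the last joint's range is limited). The gripper opens to 92 mm and grips with 3 to 60 N. Pads are 19 mm wide; open, the fingers measure 130 mm over their backs; the gripper's body (75 mm by 190 mm) begins 47 mm behind the grasp point.
Start: joints at [-1.209, 0.434, 0.025, 1.573, -0.012, 1.134, -0.075], TCP at [0.28, 0.559, 0.227] pointing down, gripper open.
Joint ranges: [-2.62, 2.62], [-0.44, 2.09], [-1.27, 1.32], [0.08, 2.57], [-1.32, 4.46], [0.12, 2], [-2.74, 2.74]. Speed limits (rad/s): [2.22, 2.22, 3.01, 3.01, 3.14, 3.14, 3.14].

### API

Orientations are given as a rotation vector (axis times angle).
In Python, from cell import readout, vision, sign_off, arm gives the robot as it stands. The module is installed in compiled form; this text tells all that it offers.
- The arm moves only by the shell command python3 -m creep 'ROWS' [FORCE]. ROWS is JSON, a list of rows, each a list of 5 numbers: the shift along the tool's x, y, z in units of 4 cm (1.0 is 4 cm), then the turn about the tool's z in units of 4 degrees (1.0 is 4 degrees), then the opening, from 0 (shut) to 1 (fully open). A call has 1 to 12 rows; each row shifts and turns the commanded pose from where the row before left it, along the tool's axes as they then stand; what a row does not reach is not made up. A row lasts 1/8 s, in which the tool goes at most 62.5 mm and 10.7 degrees, less where a joint would pass 70% of its speed; a pose out of reach is approached as far as the arm can. A call with a number of a shift or a turn outside -1 to 1 is refused whole. A call with a gripper value outside its range is refused whole. The fingers move at their own pace and stop on an object; FORCE is the grip in N (left out, the last holds). Time passes only in rows, so rows that do not move let the fingers close. It gives the time, the measured TCP pose, the force, the opening and the grip force at its end, in the units of the state.
- readout.observe(): the state, without advancing time (a new reading comes with each control period).
- vision.get_image(name): name is "side" or "top" or "wrist"; returns a dict with "pixels" (420x560x3 uint8, blue, green, red), "z_map" (420x560 float32, m along the optical axis (not along the pixel's ray), 0 where there is no reading), "camera_matrix" (3x3 intrinsics, pixels), "k1" (the pictures are not rectified: a ray, as slopes to the right and down, at radius r is drawn at 1 + k1 r^2 times it, then the intrinsics apply), "position" and "rotation" of the camera in the world. Camera axes: x right, y up, looking along -z (the intrinsics and any distortion apply to the point x, -y, -z); pixel columns grow to the right and rows downward; lengths in m; the calibration is good to about 2 mm. A picture is of the moment at which its call begins.
- sign_off(): hands the job in; it is judged then, once.
The state is a dict: "clock": time; "joints": joint angles; "dq": joint speeds; "joint_efforts": joint torques, N m; "position": TCP position; "ee_rot": TCP orientation; "force": force on the tool from outside, world axes, zero at the start; "ft_torque": the same for the moment, N m; "width": opening from 0.0 (shut) to 1.0 (fully open); "gripper_force": force on a finger pad.
Only numpy, scipy, OpenCV 4.12 (cv2) and the standard library are available. Lean on these libraries where they do the work, as an engineer would, in place of code of your own. Each camera call takes 0.05 s, during which the arm holds its last target. There are 200 camera calls.

### The job

Pull the red drawer fully out to its stop and leave it open, take out the orange-handled prep applicator and lay it flat inside the metal tray and let go. Then take it up again by its orange handle, dip its pale head into the white dish of the amber dispenser and press the dish gently down, at least half of its travel, for a moment; finally lay the applicator back flat inside the tray and let go. Leave the other things on the table where they are.

Things in the scene. Friction and masses are not known exactly. Their poses are not given: they have to be found in the camera images.
- unit_front (a point): Bench-top drawer unit, white top and red sides, 240 deep (its x) x 260 wide (its y) x 95 mm high, fixed. This point: middle of its front, 95 mm above the table (at the height of its top). Axes: the unit's x points into it from the front, y to its side, z up.
- drawer (a joint): How far the drawer is out, in m: 0 shut, 0.15 at its stop; slides along the unit's -x with about 2 N of friction and stays where it is left.
- drawer_handle (a point): Middle of the drawer's steel bar handle: bar 11 mm thick, 120 mm long along the unit's y, free gap of 39 mm between bar and red drawer front; bar centre 65 mm above the table, 30 mm below the unit's top. Its axes are the unit's (x points into the unit). Red drawer front: 15 mm thick, 256 mm wide, its top edge 84 mm above the table.
- applicator: Prep applicator, 182 mm long, about 90 g, on the shut drawer's floor (16 mm above the table). Origin on its underside below mid-neck; x points along it to the head, axis 12 mm above the underside. Orange handle 24 x 24 mm, x = -125 to -25 mm; white neck 12 x 12 mm, x = -25 to 25 mm; pale stiff round head 24 mm across, x = 25 to 57 mm. Starts across the drawer, head to the unit's -y.
- app_neck (a point): Middle of the neck, on the axis. In the drawer, handle and head lie in 30 mm wide, 24 mm deep slots of dark foam, flush with the handle, so not grippable; at the neck a 45 mm wide channel, down to the drawer's floor, runs along the slide: room for both fingers. With the drawer out the neck is 80 mm behind the outside of the drawer front, 80 mm before the unit's opening, 34 mm off the middle.
- app_tip (a point): End of the applicator's head, on its axis (x = 57 mm, 12 mm above the underside).
- app_butt (a point): Free end of the orange handle, on the axis (x = -125 mm).
- app_grip (a point): Middle of the orange handle, on the axis (x = -75 mm).
- dispenser: Press-down dispenser: amber round bottle 96 mm in diameter on a black foot 112 mm in diameter, fixed; origin under its centre. It carries the white dish.
- dish_rim (a point): Centre of the mouth of the round white dish on the dispenser, 121 mm above the table when up. The dish is 84 mm across outside, 76 mm inside, 32 mm deep inside, wall 4 mm.
- dish_in (a point): Centre of the dish's inner floor, 32 mm under the mouth.
- dish (a joint): How far the dish is pressed down, in m: 0 up, 0.012 at the bottom. A spring pushes it up: about 1.5 N to start it, 3 N at half of its travel, 5 N at the bottom; rigid beyond.
- tray: Flat metal tray, fixed, 300 (its x) x 160 (its y) mm, wall and floor 4 mm thick, rim 14 mm above the table; origin under its centre, on the table.
- bottle: Bystander: clear drink bottle, 64 mm in diameter, 200 mm high; origin under its centre.
- pen_cup: Bystander: black pen cup, 72 mm in diameter, 136 mm high with pens; origin under its centre.
- jar: Bystander: white jar, 70 mm in diameter, 85 mm high; origin under its centre.
- plate: Bystander: white plate with wrapped snacks, 170 mm across, 26 mm high; origin under its centre.
- phone: Bystander: black phone lying flat, 150 x 73 x 9 mm; origin under its centre.
- tape: Bystander: roll of tape lying flat, 90 mm across, 25 mm high; origin under its centre.
There are look-alikes about, which are no part of the job. Leave any blue or pink look-alike of the dispenser alone.

How it is judged:
On the way, in this order (a step that is already met when the one before it is completed fails the run):
1. the drawer is out to its stop (value of joint drawer above 0.143 m), for 0.2 s.
2. the applicator lies released, flat inside the tray (x of app_tip in the frame of tray between -0.15 and 0.15 m and x of app_butt in the frame of tray between -0.15 and 0.15 m and y of app_tip in the frame of tray between -0.08 and 0.08 m and y of app_butt in the frame of tray between -0.08 and 0.08 m and z of each of app_tip, app_butt in the frame of tray below 0.026 m and linear speed of applicator below 0.03 m/s and contact force between the fingers and applicator below 0.1 N), for 0.2 s.
3. held by the orange handle, its head is in the dish and presses it down by more than 5 mm (value of joint dish above 0.005 m and contact force between applicator and dispenser above 0.8 N and horizontal distance between app_tip and dish_in below 0.038 m and z of app_tip in the frame of dish_in below 0.022 m and contact force between the fingers and applicator above 0.5 N and x of the grasp point in the frame of applicator below -0.02 m), for 0.15 s.
At the end, for the whole second after the job is handed in: The applicator lies released and at rest, flat inside the tray (both its ends within the rim and less than 26 mm above the table), the drawer is still out by more than 130 mm and the dish is up again (within 3 mm) (all of step 2 and value of joint drawer above 0.13 m and value of joint dish below 0.003 m); the robot touches nothing.
It fails at once if the dish pressed hard: more than 20 N between applicator and dispenser (contact force between applicator and dispenser above 20 N).
It fails at once if a bystander moved by more than 30 mm (distance of any of bottle, pen_cup, jar, plate, phone, tape from where it was at the start of the episode above 0.03 m).
It also fails if it takes over 64 s, if anything falls off the work surface, if the arm or the gripper's body presses on something with over 40 N, if the wrist force passes 120 N, or if a joint passes its speed limit or range.

## Working session

There is one attempt and no reset: what is moved stays moved. The work goes in short steps, Python scripts to look and compute and a shell command to move; the robot and the scene stay as the last step left them, time stands still between calls to the robot, and variables do not carry over. Pictures are saved under pics/ and viewed, at most 12 in all, crops included, and the job is handed in when it is done.

```bash
mkdir -p pics
cat > h.py <<'E'
import numpy as np, cv2
from cell import readout, vision, sign_off, arm
from scipy.spatial.transform import Rotation as R
def snap(n,f):
    d=vision.get_image(n); cv2.imwrite('pics/'+f+'.png',d['pixels']); np.savez('pics/'+f+'.npz',**{k:d[k] for k in d}); return d
def load(f): return dict(np.load('pics/'+f+'.npz'))
def rot(d):
    r=np.array(d['rotation'],float); return r if r.shape==(3,3) else R.from_rotvec(r).as_matrix()
def px(d,u,v,z=None,h=None):
    """pixel->world by depth (z=None: median depth) or by plane height h"""
    K=np.array(d['camera_matrix']); k=float(d['k1'])
    a=np.array([(u-K[0,2])/K[0,0],(v-K[1,2])/K[1,1]]); s=a.copy()
    for _ in range(20): s=a/(1+k*(s@s))
    ray=rot(d)@np.array([s[0],-s[1],-1.]); p=np.array(d['position'])
    if h is not None: return p+ray*(h-p[2])/ray[2]
    if z is None:
        w=d['z_map'][int(v)-1:int(v)+2,int(u)-1:int(u)+2]; w=w[w>0]; z=np.median(w) if w.size else np.nan
    return p+ray*z
def goto(t,yaw=None):
    """print shift in tool units from the present pose to world target t (and turn about tool z)"""
    s=readout.observe(); M=R.from_rotvec(s['ee_rot']).as_matrix()
    print('clk',s['clock'],'pos',np.round(s['position'],4),'shift',np.round(M.T@(np.array(t)-s['position'])/.04,3), 'yaxis',np.round(M[:,1],3),'xaxis',np.round(M[:,0],3))
E
python3 - <<'E'
from h import *
a=snap('top','top1');b=snap('side','side1')
print(a['position'],np.shape(a['rotation']),a['k1'],b['position'])
s=readout.observe();print(s, arm.tcp_to_grasp);goto(s['position'])
E
```

```text
[0.42607905 0.06989099 1.11032389] (3,) 0.00688171566756043 [ 0.46009391 -0.78323197  1.10722791]
{'clock': 0.1, 'joints': array([-1.20859343,  0.43518283,  0.02496331,  1.57395624, -0.01159886,
        1.1339872 , -0.07510396]), 'dq': array([ 6.22448351e-04, -1.48297246e-03, -7.68725864e-04, -2.54428056e-03,
        4.05619495e-04,  8.84692917e-05,  1.46632371e-03]), 'joint_efforts': array([ 2.37095905e-03, -6.69123244e+01,  9.87317674e-01, -3.15146613e+01,
       -6.06912095e-02,  3.74384795e-02,  4.53059431e-05]), 'position': array([0.28000167, 0.55828926, 0.22602427]), 'ee_rot': array([-7.23606793e-01, -3.05691852e+00,  2.15900607e-03]), 'force': array([ 0.53849691, -0.38508496, -0.73793536]), 'ft_torque': array([0.04046439, 0.04796597, 0.02551374]), 'gripper_force': 0.0, 'width': 0.9998861554965397} -0.0188
clk 0.1 pos [0.28   0.5583 0.226 ] shift [0. 0. 0.] yaxis [ 0.448  0.894 -0.001] xaxis [-0.894  0.448 -0.   ]
```

View pics/top1.png

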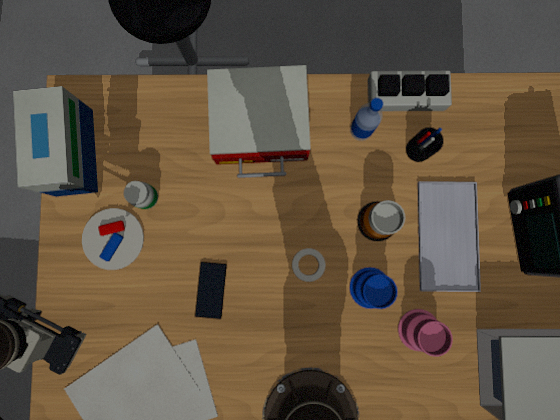

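View pics/side1.png

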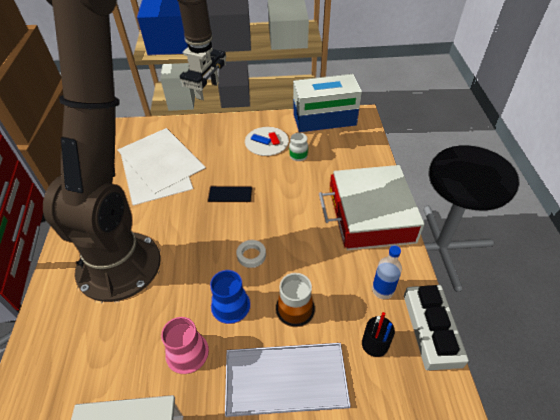

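The top view has robot x pointing up and y pointing left. The drawer unit is at about (260,115) with its handle at (262,175). The amber dispenser's dish is at about (386,218) and the tray at (449,236). Blue and pink look-alikes sit below the dispenser. I'll enlarge this area.

Run:
```python
from h import *
i=cv2.imread('pics/top1.png')
a=cv2.resize(i[140:190,200:320],None,fx=6.5,fy=6.5,interpolation=cv2.INTER_CUBIC)[:290,:780]
b=cv2.resize(i[170:300,350:490],None,fx=2.3,fy=2.3,interpolation=cv2.INTER_CUBIC)
o=np.zeros((600,780,3),np.uint8);o[:290,:780]=a[:290];o[300:300+b.shape[0],:b.shape[1]]=b[:300]
cv2.imwrite('pics/crop1.png',o)
```

```text
(no output)
```

View pics/crop1.png

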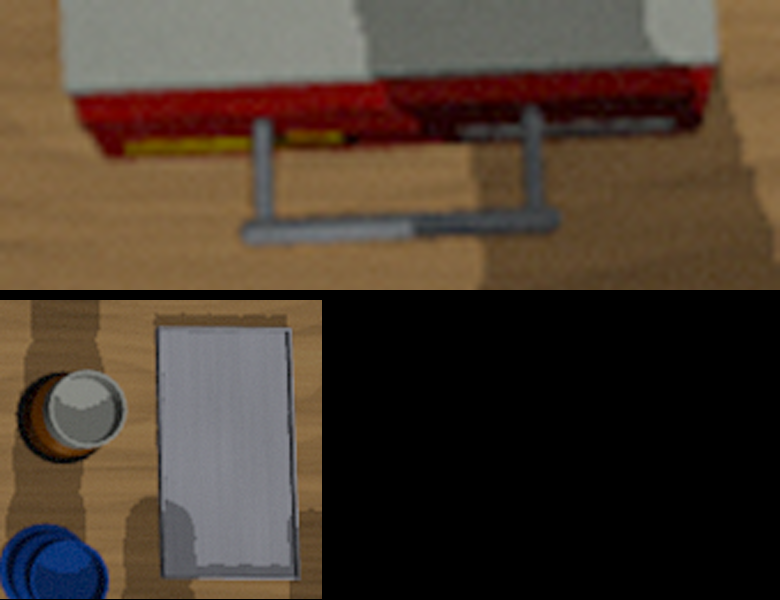

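The enlarged crop gives these positions in the top picture:
- Handle bar ends: (237.4,175.8) and (285.8,173.1).
- Front corners of the unit's top: (209.7,154.3) and (310.2,150.2).
- Dish mouth: (387.4,217.4).
- Tray corners: (418.7,181.7), (476.1,182.2), (479.6,290.9) and (421.3,290.4).

Run:
```python
from h import *
np.set_printoptions(precision=4,suppress=True)
d=load('top1')
P=lambda u,v,h:px(d,u,v,h=h)
h1,h2=P(237.4,175.8,.07),P(285.8,173.1,.07);print('handle',h1,h2,(h1+h2)/2,np.linalg.norm(h1-h2))
c1,c2=P(209.7,154.3,.095),P(310.2,150.2,.095);print('front',c1,c2,(c1+c2)/2,np.linalg.norm(c1-c2))
e=c1-c2;print('yaw of unit y',np.degrees(np.arctan2(-e[0],e[1])), np.degrees(np.arctan2(-(h1-h2)[0],(h1-h2)[1])))
print('dish',P(387.4,217.4,.121))
t=[P(*q,.014) for q in [(418.7,181.7),(476.1,182.2),(479.6,290.9),(421.3,290.4)]];print('tray',np.array(t),np.mean(t,0),np.linalg.norm(t[0]-t[3]),np.linalg.norm(t[0]-t[1]))
for n,u,v in [('top z',260,100),('jar',142,192),('bottle',371,115),('cup',426,145),('tape',309,265),('blue',375,290),('pink',428,335)]: print(n,px(d,u,v))
m=(h1+h2)/2; goto([m[0],m[1],.3])
```

```text
handle [0.6373 0.1906 0.07  ] [0.6439 0.0632 0.07  ] [0.6406 0.1269 0.07  ] 0.12757892668414966
front [0.6888 0.2596 0.095 ] [0.6984 0.0002 0.095 ] [0.6936 0.1299 0.095 ] 0.2596016283410281
yaw of unit y 2.1179172626931337 2.9868446255610004
dish [ 0.5209 -0.1874  0.121 ]
tray [[ 0.6298 -0.3041  0.014 ]
 [ 0.6277 -0.4619  0.014 ]
 [ 0.3313 -0.4576  0.014 ]
 [ 0.3329 -0.3012  0.014 ]] [ 0.4804 -0.3812  0.014 ] 0.29690562825844785 0.15775437529347358
top z [0.8328 0.1299 0.0943]
jar [0.5929 0.4355 0.0846]
bottle [ 0.7695 -0.1453  0.1543]
cup [ 0.7129 -0.3016  0.0863]
tape [ 0.4017  0.     -0.0011]
blue [ 0.3406 -0.1598  0.0886]
pink [ 0.2295 -0.2888  0.0882]
clk 0.1 pos [0.28   0.5583 0.226 ] shift [-12.893  -5.6    -1.84 ] yaxis [ 0.448  0.894 -0.001] xaxis [-0.894  0.448 -0.   ]
```

```bash
python3 -m creep '[[-1,-0.43,0,0,0.4],[-1,-0.43,0,0,0.4],[-1,-0.43,0,0,0.4],[-1,-0.43,0,0,0.4],[-1,-0.43,0,0,0.4],[-1,-0.43,0,0,0.4],[-1,-0.43,0,0,0.4],[-1,-0.43,0,0,0.4],[-1,-0.43,0,0,0.4],[-1,-0.43,0,0,0.4],[-1,-0.43,0,0,0.4],[-0.9,-0.43,0,0,0.4]]'
python3 -m creep '[[0,0,0,1,0.4],[0,0,0,1,0.4],[0,0,0,1,0.4],[0,0,0,1,0.4],[0,0,0,1,0.4],[0,0,0,1,0.4],[0,0,0,1,0.4],[0,0,0,1,0.4],[0,0,0,1,0.4],[0,0,0,1,0.4],[0,0,0,1,0.4],[0,0,0,1,0.4]]'
python3 -m creep '[[0,0,0,1,0.4],[0,0,0,1,0.4],[0,0,0,1,0.4],[0,0,0,0.3,0.4],[0,0,0,0,0.4]]'
python3 - <<'E'
from h import *
d=snap('wrist','w1'); print(d['position']); goto([.6415,.1268,.12]); print(readout.observe()['width'])
E
```

```text
clock: 1.6
position: [0.6138, 0.1594, 0.2263]
ee_rot: [-0.724, -3.057, 0.001]
force: [0.1, 0.2, 0.2]
width: 0.402
gripper_force: 0.0
clock: 3.1
position: [0.6128, 0.1607, 0.2262]
ee_rot: [-1.907, -2.496, 0.001]
force: [0.3, -0.4, 0.2]
width: 0.396
gripper_force: 0.0
clock: 3.72
position: [0.613, 0.1608, 0.2265]
ee_rot: [-2.178, -2.264, 0.001]
force: [-0.5, -0.2, 0.4]
width: 0.405
gripper_force: 0.0
[0.61023677 0.2374895  0.38486733]
clk 3.775 pos [0.613  0.1608 0.2266] shift [-0.878  0.679  2.664] yaxis [ 0.999  0.039 -0.   ] xaxis [-0.039  0.999 -0.   ]
0.4000498161017042
```

View pics/w1.png

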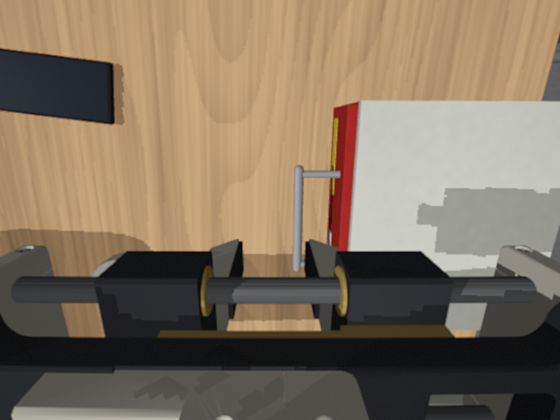

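The wrist view shows the bar handle running from (299,168) to (297,268), vertical in the image, so it is square to the fingers. The unit's front top corner is at (358,101).

Run:
```python
from h import *
np.set_printoptions(precision=4,suppress=True)
d=load('w1')
a,b=px(d,299,168,h=.07),px(d,297,268,h=.07);print(a,b,(a+b)/2,np.linalg.norm(a-b));print(px(d,299,220),px(d,358,101,h=.095))
m=(a+b)/2
goto([m[0],m[1],.12])
```

```text
[0.6396 0.19   0.07  ] [0.6448 0.0687 0.07  ] [0.6422 0.1293 0.07  ] 0.12137652417611919
[0.6433 0.1303 0.0704] [0.689  0.2593 0.095 ]
clk 3.775 pos [0.613  0.1608 0.2266] shift [-0.815  0.7    2.664] yaxis [ 0.999  0.039 -0.   ] xaxis [-0.039  0.999 -0.   ]
```

```bash
python3 -m creep '[[-0.41,0.35,0,0,0.35],[-0.41,0.35,0,0,0.35],[0,0,0.8,0,0.35],[0,0,0.8,0,0.35],[0,0,0.8,0,0.35],[0,0,0.8,0,0.35],[0,0,0.7,0,0.35],[0,0,0.6,0,0.35],[0,0,0,0,0.35]]'
python3 -m creep '[[0,0,0,0,0],[0,0,0,0,0],[0,0,0,0,0],[0,0,0,0,0]]' 20
python3 -m creep '[[0,-0.3,0,0,0],[0,-0.4,0,0,0],[0,-0.4,0,0,0],[0,-0.4,0,0,0],[0,-0.4,0,0,0],[0,-0.4,0,0,0],[0,-0.4,0,0,0],[0,-0.4,0,0,0],[0,-0.3,0,0,0],[0,-0.2,0,0,0],[0,0,0,0,0]]' 20
```

```text
clock: 4.9
position: [0.6419, 0.127, 0.0448]
ee_rot: [-2.18, -2.26, 0.005]
force: [0.0, 0.2, 0.8]
width: 0.35
gripper_force: 0.0
clock: 5.4
position: [0.6424, 0.129, 0.0478]
ee_rot: [2.179, 2.263, 0.001]
force: [-3.1, -1.2, 6.4]
width: 0.109
gripper_force: 20.0
clock: 6.78
position: [0.4979, 0.1229, 0.0476]
ee_rot: [2.179, 2.262, 0.001]
force: [-2.0, -3.5, 10.0]
width: 0.111
gripper_force: 20.0
```

```bash
python3 -m creep '[[0,-0.1,0,0,0],[0,-0.1,0,0,0],[0,0,0,0,0],[0,0,0,0,0]]' 20
python3 -m creep '[[0,0,0,0,0.3],[0,0,0,0,0.3],[0,0,-0.8,0,0.3],[0,0,-1,0,0.3],[0,0,-1,0,0.5],[0,0,-1,0,0.5],[0,0.2,0,0,0.5],[0,0,0,0,0.5]]'
python3 - <<'E'
from h import *
d=snap('wrist','w2');snap('top','top2')
o=d['pixels'];t=load('top2')['pixels'][140:260,190:330]
cv2.imwrite('pics/c2.png',np.vstack([cv2.resize(o[:300],(560,300)),cv2.resize(t,(350,300),interpolation=cv2.INTER_CUBIC) if 0 else np.hstack([cv2.resize(t,(350,300),interpolation=cv2.INTER_CUBIC),np.zeros((300,210,3),np.uint8)])]))
goto([.6,.13,.1])
E
```

```text
clock: 7.28
position: [0.4924, 0.1227, 0.0477]
ee_rot: [2.178, 2.26, 0.005]
force: [4.9, -3.2, 0.9]
width: 0.112
gripper_force: 20.0
clock: 8.28
position: [0.4982, 0.1238, 0.1981]
ee_rot: [-2.178, -2.263, 0.001]
force: [-0.3, 0.2, -0.2]
width: 0.497
gripper_force: 0.0
clk 8.375 pos [0.4974 0.1235 0.1974] shift [0.067 2.575 2.43 ] yaxis [ 0.999  0.038 -0.002] xaxis [-0.038  0.999 -0.001]
```

View pics/c2.png

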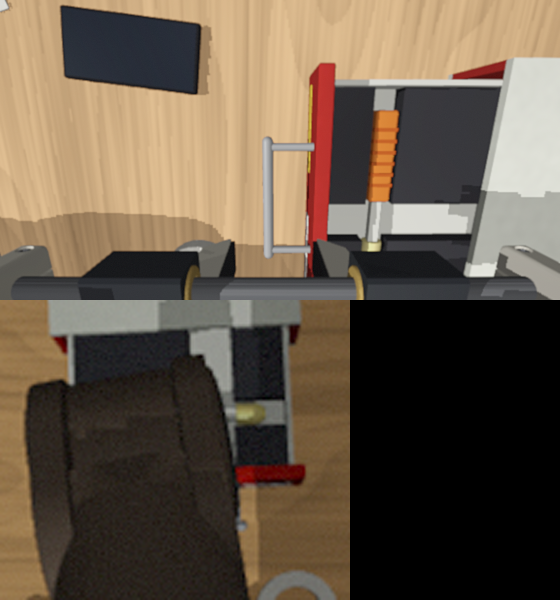

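The drawer is open: the handle moved 150 mm and I felt the stop. In the wrist view the orange handle ends at (384,202) and the white neck lies along (375,203)–(372,240) in the light channel.

Run:
```python
from h import *
np.set_printoptions(precision=4,suppress=True)
d=load('w2')
print('handle butt,end',px(d,386,111,h=.04),px(d,379,202,h=.04),'depth',px(d,385,150))
print('neck',px(d,375,205,h=.034),px(d,372,240,h=.034),px(d,373,220))
print('channel',px(d,350,204,h=.04),px(d,350,235,h=.04))
c=load('top2'); 
for u,v in [(288,183),(300,183),(306,183)]: print(px(c,u,v,h=.04),px(c,u,v))
goto([.6165,.094,.1])
```

```text
handle butt,end [0.6119 0.2157 0.04  ] [0.6182 0.1176 0.04  ] depth [0.6164 0.1758 0.0404]
neck [0.6164 0.1122 0.034 ] [0.6188 0.0684 0.034 ] [0.6164 0.0939 0.0344]
channel [0.5855 0.114  0.04  ] [0.5898 0.0762 0.04  ]
[0.6231 0.0572 0.04  ] [0.6232 0.0572 0.0391]
[0.6229 0.0248 0.04  ] [0.6274 0.0238 0.0156]
[0.6229 0.0086 0.04  ] [0.63   0.0064 0.0013]
clk 8.375 pos [0.4974 0.1235 0.1974] shift [-0.848  2.954  2.43 ] yaxis [ 0.999  0.038 -0.002] xaxis [-0.038  0.999 -0.001]
```

```bash
python3 -m creep '[[-0.3,1,0,0,0.5],[-0.3,1,0,0,0.5],[-0.28,0.99,0,0,0.5],[0,0,0.8,0,0.5],[0,0,0.8,0,0.5],[0,0,0.8,0,0.5],[0,0,0.8,0,0.5],[0,0,0.4,0,0.5],[0,0,0.4,0,0.5],[0,0,0,0,0.5],[0,0,0,0,0.5]]'
python3 - <<'E'
from h import *
goto([.618,.093,.030])
E
python3 -m creep '[[0,0,0.1,0,0.5],[0,0,0,0,0.5]]'
```

```text
clock: 9.75
position: [0.6199, 0.093, 0.0395]
ee_rot: [2.179, 2.263, 0.002]
force: [-0.0, -0.7, 0.9]
width: 0.505
gripper_force: 0.0
clk 9.75 pos [0.6199 0.093  0.0395] shift [ 0.001 -0.048  0.239] yaxis [0.999 0.038 0.001] xaxis [-0.038  0.999  0.   ]
clock: 10.0
position: [0.6194, 0.0931, 0.035]
ee_rot: [2.179, 2.263, 0.001]
force: [-0.2, -1.0, 0.3]
width: 0.501
gripper_force: 0.0
```

```bash
python3 -m creep '[[0,-0.03,0.1,0,0.5],[0,0,0,0,0.5]]'; python3 -m creep '[[0,0,0.04,0,0.5],[0,0,0.0,0,0.5]]';  python3 -m creep '[[0,0,0.04,0,0.5],[0,0,0.0,0,0.5]]'
```

```text
clock: 10.25
position: [0.6177, 0.0929, 0.0304]
ee_rot: [-2.179, -2.263, 0.001]
force: [-0.0, -0.6, -0.7]
width: 0.499
gripper_force: 0.0
clock: 10.5
position: [0.6186, 0.093, 0.0297]
ee_rot: [2.179, 2.263, 0.002]
force: [-1.8, -0.1, 5.0]
width: 0.5
gripper_force: 0.0
clock: 10.75
position: [0.6195, 0.093, 0.0294]
ee_rot: [2.178, 2.262, 0.005]
force: [-6.6, -0.2, 16.4]
width: 0.502
gripper_force: 0.0
```

The gripper body meets the unit's top at TCP z = 0.0297. That leaves about 4.5 mm of the neck to grip, so I'll ease off slightly and grip there.

```bash
python3 -m creep '[[0,0,-0.04,0,0.0],[0,0,0,0,0.0],[0,0,0,0,0],[0,0,0,0,0],[0,0,0,0,0]]' 25; python3 -m creep '[[0,0,-0.1,0,0],[0,0,-0.2,0,0],[0,0,-0.2,0,0],[0,0,0,0,0]]'
```

```text
clock: 11.38
position: [0.6185, 0.093, 0.0297]
ee_rot: [2.179, 2.263, 0.001]
force: [-2.7, 0.7, 8.4]
width: 0.125
gripper_force: 25.0
clock: 11.88
position: [0.6187, 0.093, 0.05]
ee_rot: [2.179, 2.262, 0.002]
force: [-0.4, -0.5, -1.4]
width: 0.12
gripper_force: 25.0
```

```bash
python3 -m creep '[[0,0,-0.5,0,0],[0,0,-0.9,0,0],[0,0,-0.9,0,0],[0,0,-0.9,0,0],[0,0,-0.6,0,0],[0,0,-0.2,0,0],[-0.3,-0.1,0,0,0],[-0.6,-0.3,0,0,0],[-0.8,-0.3,0,0,0],[-0.8,-0.3,0,0,0],[-0.8,-0.3,0,0,0],[-0.8,-0.3,0,0,0]]'
python3 -m creep '[[-0.8,-0.3,0,0,0],[-0.8,-0.3,0,0,0],[-0.8,-0.3,0,0,0],[-0.8,-0.3,0,0,0],[-0.8,-0.3,0,0,0],[-0.8,-0.4,0,0,0],[-0.8,-0.4,0,0,0],[-0.8,-0.4,0,0,0],[-0.6,-0.2,0,0,0],[-0.4,-0.1,0,0,0],[0,0,0,0.5,0]]'
python3 -m creep '[[0,0,0,1,0],[0,0,0,1,0],[0,0,0,1,0],[0,0,0,1,0],[0,0,0,1,0],[0,0,0,1,0],[0,0,0,1,0],[0,0,0,1,0],[0,0,0,1,0],[0,0,0,1,0],[0,0,0,1,0],[0,0,0,1,0]]'
python3 -m creep '[[0,0,0,1,0],[0,0,0,1,0],[0,0,0,1,0],[0,0,0,1,0],[0,0,0,1,0],[0,0,0,1,0],[0,0,0,1,0],[0,0,0,1,0],[0,0,0,1,0],[0,0,0,1,0],[0,0,0,0.7,0],[0,0,0,0,0]]'
python3 - <<'E'
from h import *
goto([.4464,-.381,.05])
a=snap('side','s3')['pixels'];w=snap('wrist','w3')['pixels']
cv2.imwrite('pics/c3.png',np.vstack([cv2.resize(a[150:420,100:500],(560,378)),w[:220]]))
E
```

```text
clock: 13.38
position: [0.5579, -0.0764, 0.2081]
ee_rot: [-2.181, -2.26, 0.003]
force: [0.5, -0.5, -0.2]
width: 0.12
gripper_force: 25.0
clock: 14.75
position: [0.45, -0.3749, 0.2087]
ee_rot: [-2.223, -2.219, 0.001]
force: [0.2, 1.3, -0.9]
width: 0.121
gripper_force: 25.0
clock: 16.25
position: [0.4521, -0.3721, 0.2087]
ee_rot: [-2.931, -1.127, -0.0]
force: [-0.1, 0.2, -1.1]
width: 0.125
gripper_force: 25.0
clock: 17.75
position: [0.4521, -0.3723, 0.2087]
ee_rot: [-3.14, 0.016, 0.001]
force: [-0.2, 0.7, -0.4]
width: 0.124
gripper_force: 25.0
clk 17.75 pos [ 0.4521 -0.3723  0.2087] shift [-0.138  0.224  3.966] yaxis [-0.01  -1.    -0.001] xaxis [ 1.   -0.01 -0.  ]
```

View pics/c3.png

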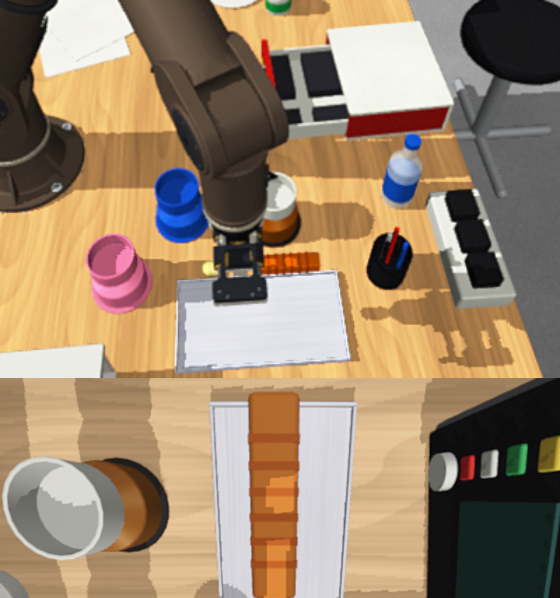

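The applicator is held level, crosswise over the tray, with its orange handle toward +x (wrist crop (272,500), inside the tray's outline). I'll lower it and release.

```bash
python3 -m creep '[[-0.14,0.22,0.5,0,0],[0,0,0.9,0,0],[0,0,0.9,0,0],[0,0,0.9,0,0],[0,0,0.7,0,0],[0,0,0.4,0,0],[0,0,0.2,0,0],[0,0,0.1,0,0],[0,0,0,0,0]]'
python3 -m creep '[[0,0,0.08,0,0],[0,0,0,0,0]]'
```

```text
clock: 18.98
position: [0.4462, -0.3827, 0.0256]
ee_rot: [3.141, -0.017, 0.001]
force: [-0.4, 1.5, 0.1]
width: 0.122
gripper_force: 25.0
clock: 19.23
position: [0.4461, -0.3824, 0.0221]
ee_rot: [3.141, -0.017, 0.001]
force: [-0.6, -0.7, -0.4]
width: 0.123
gripper_force: 25.0
```

```bash
python3 -m creep '[[0,0,0.05,0,0],[0,0,0.05,0,0],[0,0,0,0,0]]'
python3 -m creep '[[0,0,0,0,0.25],[0,0,0,0,0.5],[0,0,0,0,0.5],[0,0,0,0,0.5],[0,0,-0.5,0,0.5],[0,0,-1,0,0.5],[0,0,-1,0,0.5],[0,0,-0.5,0,0.5],[0,0,0,0,0.5]]'
python3 - <<'E'
from h import *
d=snap('wrist','w4'); goto([.56,-.3812,.12])
for h,n in [(.028,'a')]:
  pass
hsv=cv2.cvtColor(d['pixels'],cv2.COLOR_BGR2HSV); m=cv2.inRange(hsv,(5,150,100),(18,255,255)); m[:, :180]=0
n,l,st,c=cv2.connectedComponentsWithStats(m); i=1+np.argmax(st[1:,4]); print(st[i],c[i])
x,y,w,hh=st[i][:4]
r=y+8; us=np.where(l[r]==i)[0]; print('butt end top edge',px(d,us.mean(),y,h=.028),'mid depth',px(d,int(c[i][0]),int(c[i][1])))
r2=int(c[i][1]); us2=np.where(l[r2]==i)[0]; print(px(d,us2.mean(),r2,h=.028), px(d,us2[0],r2,h=.028)-px(d,us2[-1],r2,h=.028))
E
```

```text
clock: 19.6
position: [0.4459, -0.3824, 0.0178]
ee_rot: [-3.142, 0.017, 0.0]
force: [-0.2, -0.2, -0.8]
width: 0.125
gripper_force: 25.0
clock: 20.72
position: [0.4465, -0.383, 0.1396]
ee_rot: [3.14, -0.017, 0.004]
force: [0.1, 0.0, -0.1]
width: 0.502
gripper_force: 0.0
clk 20.775 pos [ 0.4462 -0.3822  0.1382] shift [ 2.845 -0.056  0.459] yaxis [-0.011 -1.    -0.   ] xaxis [ 1.    -0.011  0.001]
[ 260   67   26  112 2792] [272.5974212  121.46489971]
butt end top edge [ 0.56862656 -0.38375115  0.028     ] mid depth [ 0.52427383 -0.38274515  0.02846464]
[ 0.52426513 -0.38363896  0.028     ] [0.00025174 0.02149492 0.        ]
```

View pics/w4.png

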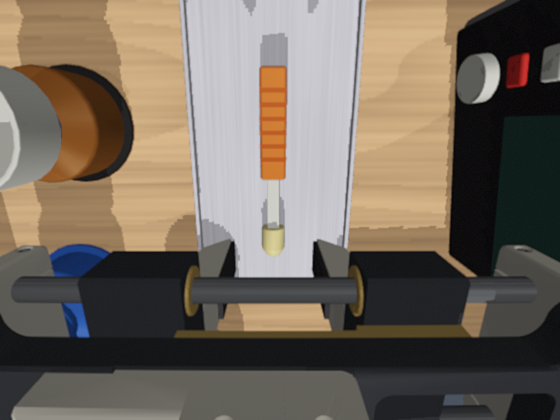

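The applicator lies flat inside the tray, handle at (272,122) and head at (273,240). Next I'll grip it near the butt end with light force, so the head swings down when I lift.

```bash
python3 -m creep '[[0.75,0,0,0,0.5],[1,0,0,0,0.5],[1,0,0,0,0.5],[0,0,0.8,0,0.5],[0,0,0.8,0,0.5],[0,0,0.8,0,0.5],[0,0,0.5,0,0.5],[0,0,0.3,0,0.5],[0,0,0,0,0.5]]'
python3 -m creep '[[0,0,0,0,0.2],[0,0,0,0,0],[0,0,0,0,0],[0,0,0,0,0]]' 4
python3 -m creep '[[0,0,-0.3,0,0],[0,0,-0.6,0,0],[0,0,-0.6,0,0],[0,0,-0.6,0,0],[0,0,-0.6,0,0],[0,0,-0.6,0,0],[0,0,-0.6,0,0],[0,0,-0.6,0,0],[0,0,0,0,0]]' 4
python3 - <<'E'
from h import *
d=snap('side','s5');w=snap('wrist','w5')
cv2.imwrite('pics/c5.png',np.vstack([cv2.resize(d['pixels'][180:400,180:400],(560,380))[:380],w['pixels'][:220]]))
E
```

```text
clock: 21.9
position: [0.5556, -0.3835, 0.0093]
ee_rot: [-3.141, 0.018, 0.001]
force: [0.4, 0.1, 0.6]
width: 0.504
gripper_force: 0.0
clock: 22.4
position: [0.5563, -0.3838, 0.0107]
ee_rot: [3.141, -0.017, 0.002]
force: [-1.1, 2.1, 6.2]
width: 0.26
gripper_force: 4.0
clock: 23.52
position: [0.5563, -0.3849, 0.1932]
ee_rot: [3.139, -0.018, 0.006]
force: [-0.0, -0.7, -1.6]
width: 0.263
gripper_force: 4.0
```

View pics/c5.png

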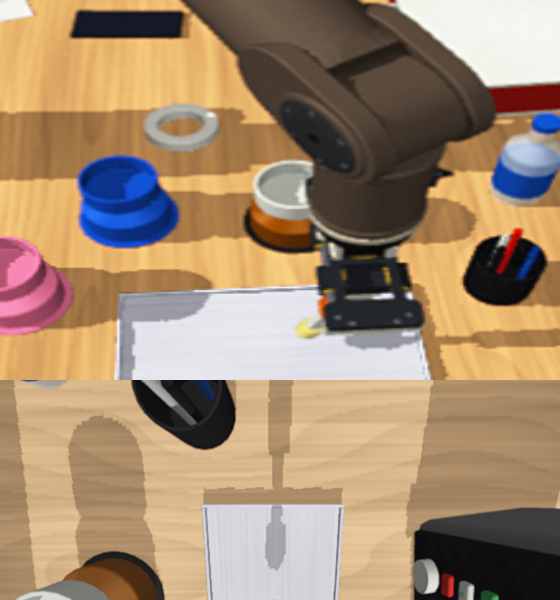

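The applicator has drooped below the fingers, its pale head showing at crop (305,328), which is about (300,370) in the side image. I'll measure the head.

Run:
```python
from h import *
np.set_printoptions(precision=4,suppress=True)
d=load('s5'); 
hsv=cv2.cvtColor(d['pixels'],cv2.COLOR_BGR2HSV)
m=cv2.inRange(hsv,(20,50,80),(35,255,255)); m[:350]=0;m[390:]=0;m[:,:285]=0;m[:,330:]=0
n,l,st,c=cv2.connectedComponentsWithStats(m); i=1+np.argmax(st[1:,4]); print(st[i],c[i])
ys,xs=np.where(l==i)
P=np.array([px(d,x,y) for x,y in zip(xs,ys)]); print(len(P),np.median(P,0),P.min(0),P.max(0))
goto([.521,-.187,.3])
```

```text
[296 364  11  12  72] [300.1528 370.75  ]
72 [ 0.5152 -0.3923  0.0647] [ 0.5065 -0.3971  0.006 ] [ 0.5298 -0.3723  0.0772]
clk 23.625 pos [ 0.5558 -0.3835  0.1904] shift [-0.923 -4.903 -2.741] yaxis [-0.011 -1.    -0.   ] xaxis [ 1.    -0.011  0.001]
```

```bash
python3 -m creep '[[0,0,0,0,0],[0,0,-0.4,0,0],[0,0,-0.8,0,0],[0,0,-0.8,0,0],[0,0,-0.6,0,0],[0,0,-0.3,0,0],[0,-0.2,0,0,0],[0.2,-0.5,0,0,0],[0,-0.8,0,0,0],[0,-0.8,0,0,0],[0,-0.8,0,0,0],[0,-0.8,0,0,0]]' 35
python3 -m creep '[[0,-0.6,0,0,0],[0,-0.3,0,0,0],[0,-0.1,0,0,0],[0,0,0,0,0],[0,0,0,0,0]]'
python3 - <<'E'
from h import *
d=snap('side','s6');t=snap('top','t6');w=snap('wrist','w6')
goto([.566,-.187,.25])
cv2.imwrite('pics/c6.png',np.hstack([cv2.resize(d['pixels'][180:340,220:360],(490,560),interpolation=cv2.INTER_CUBIC),cv2.resize(t['pixels'][160:280,345:415],(310,560),interpolation=cv2.INTER_CUBIC)]))
E
```

```text
clock: 25.12
position: [0.5652, -0.2256, 0.3046]
ee_rot: [-3.141, 0.016, 0.003]
force: [0.3, 1.3, -0.8]
width: 0.261
gripper_force: 35.0
clock: 25.75
position: [0.5658, -0.1889, 0.306]
ee_rot: [3.141, -0.02, 0.0]
force: [-0.6, -0.6, -1.5]
width: 0.261
gripper_force: 35.0
clk 25.9 pos [ 0.5659 -0.1885  0.3059] shift [ 0.003 -0.038  1.398] yaxis [-0.012 -1.     0.   ] xaxis [ 1.    -0.012  0.   ]
```

View pics/c6.png

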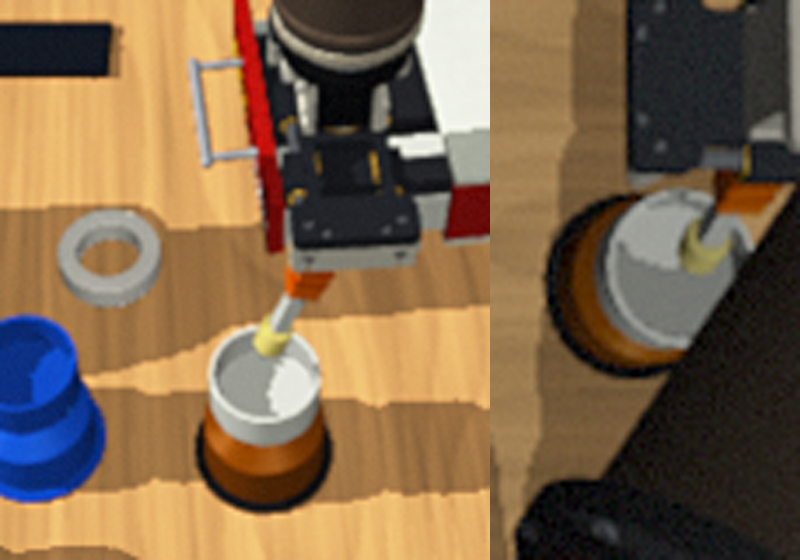

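The head is over the dish. Its tip is at side pixel (296.3,280) and top pixel (393,217.8), so I'll triangulate it.

Run:
```python
from h import *
np.set_printoptions(precision=4,suppress=True)
d=load('s6');t=load('t6')
A=[];
p1,q1=px(d,296.3,280,h=.1),np.array(d['position']);p2,q2=px(t,393,217.8,h=.1),np.array(t['position'])
a=p1-q1;b=p2-q2
k=np.linalg.lstsq(np.array([a,-b]).T,q2-q1,rcond=None)[0]; x1=q1+k[0]*a;x2=q2+k[1]*b
print('tip',x1,x2,'rim side',px(d,296,288.6,h=.121),'depths',px(d,296,278),px(t,393,217))
```

```text
tip [ 0.5243 -0.1924  0.153 ] [ 0.5168 -0.1926  0.1523] rim side [ 0.5232 -0.1985  0.121 ] depths [ 0.523  -0.1964  0.169 ] [ 0.5171 -0.1881  0.1691]
```

```bash
python3 -m creep '[[0,0,0.4,0,0],[0,0,0.4,0,0],[0,0,0.3,0,0],[0,0,0.15,0,0],[0,0,0,0,0]]'
python3 -m creep '[[0,0,0.1,0,0],[0,0,0,0,0]]'; python3 -m creep '[[0,0,0.1,0,0],[0,0,0,0,0]]'; python3 -m creep '[[0,0,0.08,0,0],[0,0,0,0,0]]'; python3 -m creep '[[0,0,0.08,0,0],[0,0,0,0,0]]'
```

```text
clock: 26.52
position: [0.5659, -0.1877, 0.2555]
ee_rot: [-3.142, 0.017, 0.001]
force: [0.6, 0.7, -1.2]
width: 0.262
gripper_force: 35.0
clock: 26.78
position: [0.5661, -0.1877, 0.2519]
ee_rot: [-3.141, 0.017, -0.0]
force: [-0.2, 0.6, -1.3]
width: 0.255
gripper_force: 35.0
clock: 27.02
position: [0.566, -0.1876, 0.2477]
ee_rot: [-3.141, 0.017, 0.0]
force: [-0.5, -0.4, -0.7]
width: 0.259
gripper_force: 35.0
clock: 27.28
position: [0.5662, -0.1878, 0.2447]
ee_rot: [3.141, -0.017, 0.0]
force: [-0.2, -0.7, 0.8]
width: 0.258
gripper_force: 35.0
clock: 27.52
position: [0.5662, -0.1878, 0.2415]
ee_rot: [3.141, -0.017, 0.0]
force: [0.9, 0.6, 2.2]
width: 0.26
gripper_force: 35.0
```

```bash
python3 -m creep '[[0,0,0.06,0,0],[0,0,0,0,0]]'; python3 -m creep '[[0,0,0.06,0,0],[0,0,0,0,0],[0,0,0,0,0]]'
```

```text
clock: 27.78
position: [0.5661, -0.1878, 0.2391]
ee_rot: [3.141, -0.017, 0.0]
force: [0.9, 0.0, 1.5]
width: 0.256
gripper_force: 35.0
clock: 28.15
position: [0.5661, -0.1878, 0.2368]
ee_rot: [3.141, -0.017, 0.0]
force: [-0.3, -0.4, 2.9]
width: 0.256
gripper_force: 35.0
```

```bash
python3 -m creep '[[0,0,0.05,0,0],[0,0,0,0,0],[0,0,0,0,0]]'
python3 - <<'E'
from h import *
np.set_printoptions(precision=4,suppress=True)
f=[]
d=snap('side','s7'); e=load('s6')
for i in range(5): f.append(readout.observe()['force'][2])
print(f)
# rim front wall top: compare depth height of dish pixels, near rim
for u,v in [(296,303),(290,302),(285,296),(308,298)]:
    print(px(e,u,v),px(d,u,v))
# row of first white->amber edge along column
for im in (e,d):
    print([np.argmax(np.abs(np.diff(im['pixels'][295:330,u,0].astype(int))))+295 for u in (288,292,296,300,304)])
E
```

```text
clock: 28.52
position: [0.5662, -0.1878, 0.2348]
ee_rot: [3.141, -0.017, 0.0]
force: [0.8, -0.3, 3.4]
width: 0.258
gripper_force: 35.0
[np.float64(3.1191283069422955), np.float64(3.1191283069422955), np.float64(3.1191283069422955), np.float64(3.1191283069422955), np.float64(3.1191283069422955)]
[ 0.5201 -0.2333  0.1081] [ 0.5202 -0.2324  0.1065]
[ 0.5051 -0.2272  0.1046] [ 0.505  -0.2279  0.1059]
[ 0.493  -0.2169  0.1191] [ 0.4944 -0.1933  0.0779]
[ 0.5528 -0.2198  0.1055] [ 0.5527 -0.2205  0.1067]
[np.int64(305), np.int64(306), np.int64(300), np.int64(306), np.int64(304)]
[np.int64(307), np.int64(308), np.int64(302), np.int64(308), np.int64(306)]
```

The inner floor reads 0.078 m against 0.089 m when up, so the dish is down about 11 mm with gentle force. Next I'll lift, carry the applicator to the tray and touch its tip down.

```bash
python3 -m creep '[[0,0,-0.2,0,0],[0,0,-0.6,0,0],[0,0,-0.7,0,0],[0,0,-0.5,0,0],[-0.1,0.2,0,0,0],[-0.3,0.5,0,0,0],[-0.45,0.75,0,0,0],[-0.45,0.8,0,0,0],[-0.45,0.8,0,0,0],[-0.45,0.8,0,0,0],[-0.35,0.6,0,0,0],[-0.3,0.4,0,0,0]]'
python3 -m creep '[[0,0.1,0.3,0,0],[0,0,0.7,0,0],[0,0,0.8,0,0],[0,0,0.7,0,0],[0,0,0.5,0,0],[0,0,0.4,0,0],[0,0,0,0,0]]'
python3 - <<'E'
from h import *
goto([.45,-.384,.16]); print(readout.observe()['force'])
E
```

```text
clock: 30.08
position: [0.4472, -0.3823, 0.3139]
ee_rot: [-3.141, 0.022, 0.002]
force: [-0.1, 0.1, -2.3]
width: 0.257
gripper_force: 35.0
clock: 30.95
position: [0.4497, -0.3833, 0.1773]
ee_rot: [-3.14, 0.016, 0.003]
force: [-0.0, -1.1, -1.1]
width: 0.259
gripper_force: 35.0
clk 30.95 pos [ 0.4497 -0.3833  0.1773] shift [0.008 0.018 0.431] yaxis [-0.01  -1.    -0.002] xaxis [ 1.    -0.01  -0.002]
[-0.04481255 -1.09229529 -1.08159472]
```

```bash
python3 -m creep '[[0,0,0.2,0,0],[0,0,0.2,0,0],[0,0,0,0,0]]' 5
python3 -m creep '[[0.48,0,0.14,0,0],[0.49,0,0.19,0,0],[0.44,0,0.29,0,0],[0.44,0,0.33,0,0],[0,0,0,0,0]]' 5
python3 -m creep '[[0.35,0,0.4,0,0],[0.31,0,0.45,0,0],[0.23,0,0.5,0,0],[0,0,0,0,0]]' 5
python3 - <<'E'
from h import *
d=snap('side','s8');goto([.57,-.384,.0095])
cv2.imwrite('pics/c8.png',cv2.resize(d['pixels'][300:420,200:370],(765,540),interpolation=cv2.INTER_CUBIC))
E
```

```text
clock: 31.32
position: [0.4498, -0.3842, 0.1623]
ee_rot: [-3.141, 0.017, 0.001]
force: [0.5, -0.6, -0.9]
width: 0.259
gripper_force: 5.0
clock: 31.95
position: [0.5251, -0.384, 0.1224]
ee_rot: [-3.14, 0.014, 0.004]
force: [0.0, -1.0, -0.9]
width: 0.265
gripper_force: 5.0
clock: 32.45
position: [0.559, -0.3844, 0.0679]
ee_rot: [-3.139, 0.016, 0.006]
force: [-0.2, 0.1, -1.6]
width: 0.261
gripper_force: 5.0
clk 32.5 pos [ 0.5587 -0.3852  0.0693] shift [ 0.287 -0.032  1.493] yaxis [-0.011 -1.    -0.001] xaxis [ 1.    -0.011 -0.003]
```

View pics/c8.png

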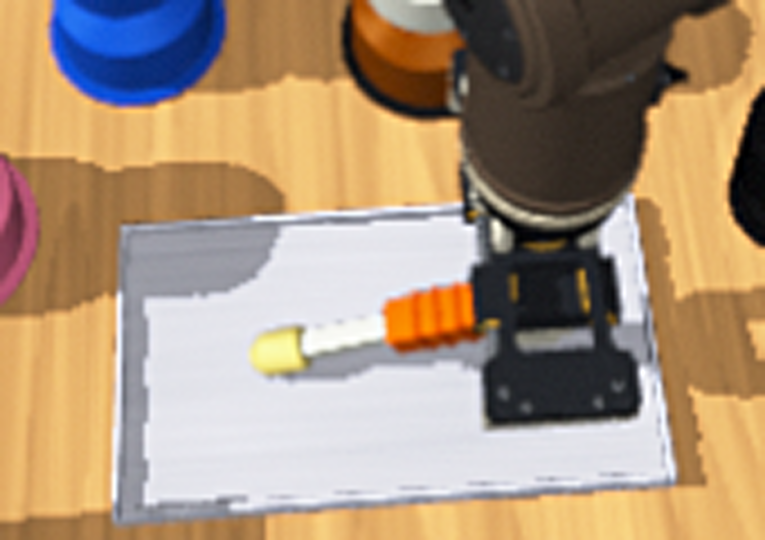

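The applicator is lying down with its head at crop (275,350), well within the tray. I'll lower the handle the rest of the way and let go.

```bash
python3 -m creep '[[0.06,0,0.4,0,0],[0.04,0,0.4,0,0],[0,0,0.4,0,0],[0,0,0.2,0,0],[0,0,0.05,0,0],[0,0,0,0,0]]' 5
python3 -m creep '[[0,0,0,0,0.35],[0,0,0,0,0.5],[0,0,0,0,0.5],[0,0,0,0,0.5],[0,0,-0.4,0,0.5],[0,0,-0.8,0,0.5],[0,0,-0.8,0,0.5],[0,0,-0.8,0,0.5],[0,0,-0.8,0,0.5],[0,0,0,0,0.5]]'
python3 - <<'E'
from h import *
np.set_printoptions(precision=4,suppress=True)
d=snap('side','s9');t=snap('top','t9')
hsv=cv2.cvtColor(d['pixels'],cv2.COLOR_BGR2HSV); m=cv2.inRange(hsv,(4,150,80),(18,255,255))
m[:335]=0;m[:,:225]=0;m[:,355:]=0
ys,xs=np.where(m>0);P=np.array([px(d,x,y) for x,y in zip(xs,ys)]);P=P[P[:,2]>.01];print(len(P),np.percentile(P,[2,50,98],axis=0))
cv2.imwrite('pics/c9.png',np.vstack([cv2.resize(d['pixels'][150:420],(700,337)),cv2.resize(t['pixels'][120:300,180:500],(467,263)) if 0 else np.hstack([cv2.resize(t['pixels'][120:300,180:500],(467,263)),np.zeros((263,233,3),np.uint8)])]))
E
```

```text
clock: 33.25
position: [0.5633, -0.3859, 0.0128]
ee_rot: [3.141, -0.018, -0.0]
force: [0.2, -0.4, -1.0]
width: 0.26
gripper_force: 5.0
clock: 34.5
position: [0.5644, -0.3873, 0.1607]
ee_rot: [3.138, -0.018, 0.007]
force: [0.9, 0.1, -1.0]
width: 0.503
gripper_force: 0.0
287 [[ 0.4818 -0.3995  0.0147]
 [ 0.5115 -0.3906  0.0282]
 [ 0.5406 -0.3766  0.031 ]]
```

View pics/c9.png

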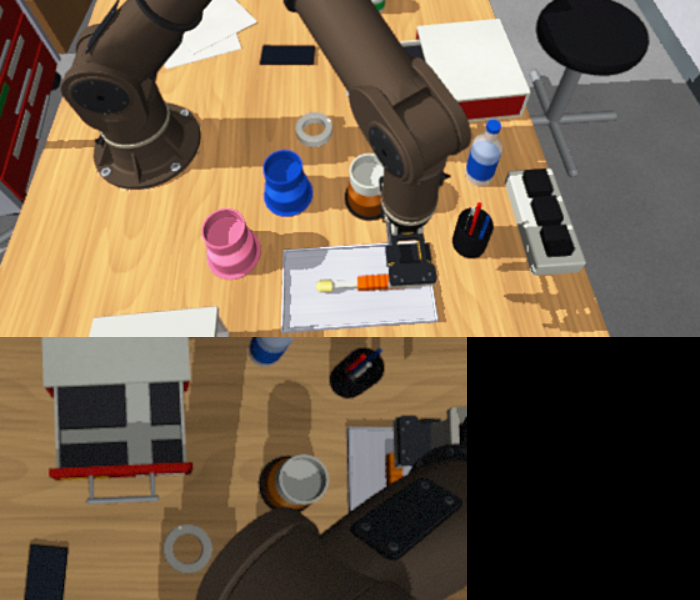

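The applicator lies flat in the tray (handle top at 28 mm), the drawer is open, the dish is up and the gripper is clear. I'll hand it in.

```bash
python3 -c "
from cell import sign_off
print(sign_off())"
```

```text
the job is handed in; nothing more can be done
None
```

I handed the job in at about 34.5 s. The drawer is out to its stop, the dish was pressed about 11 mm at about 4–5 N and is up again, and the applicator lies released and flat in the tray; sign-off returned no verdict.

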